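# Make ready a proof press and engage its drive

## Task

Make the proof press ready for a pull: take the steel bar off its bed and lay it down flat on the bench top, lay all the lino blocks from the paper (three to five of them) side by side on the press bed, flat, face up and inside its rim, and click the impression index lever to its fourth notch. Only then lift the lockout collar of the drive lever, push the lever through the gate until it is fully home in the engaged position away from the robot, and let the collar drop back down. Leave the ink tin, the jar and the hand roller alone.

Things in the scene. Friction and masses are not known exactly. Their poses are not given: they have to be found in the camera images.
- press: fixed bench proof press, painted metal: a bed with a steel cylinder (60 mm across, axis at x 175, z 78 mm; cheeks up to z 127 mm) along its far end. Frame: origin on the table under the centre of the bed, x along the bed towards the cylinder, y towards the control box on its left, z up. Control box: x -205 to 175, y 135 to 245 mm, top at z 60 mm; index lever nearer the robot, drive lever farther.
- bed (a point): centre of the top of the press bed, 30 mm above the table. Inside its low rim (6 mm high, 10 mm thick) the flat bed measures 210 mm (press x) by 250 mm (press y). Axes as the press's
- index (a joint): impression index lever, rad: arm turning about a vertical axis. At value j its thumb post lies from the pivot in direction pi - 0.5 + j, anticlockwise from press x seen from above: on the robot's side, moving from left (+y) to right (-y) as j grows. Five sprung notches: first 0, second 0.25, third 0.50, fourth 0.75, fifth (last) 1.00; 3 to 5 N at the post clicks it; let go, it settles in the nearest.
- index_pivot (a point): on the index lever's vertical axis, on top of the control box: (-70, 190, 60) mm in the press frame. The lever starts in the first or second notch. Its sprung roller clicks over six radial ridges here
- index_post (a point): centre of the top of the index lever's upright round black thumb post: 16 mm across, 70 mm from the pivot axis, free from z 84 (arm's top) to 114 mm in the press frame. It turns with the arm, so push it or cage it loosely between the fingers; a firm clamp must turn with it
- drive (a joint): drive lever, rad: swings about a level axis along press y. 0 = disengaged, leaning 0.45 rad from upright towards press -x (the robot); at value j it leans j - 0.45 towards +x; end stop 0.95 = engaged, home. About 3 N at the collar; stays where left; starts at 0 to 0.2. Collar down, a steel stop blocks it at about 0.28; lifted 10 mm or more it passes; past about 0.72 the collar can drop.
- drive_pivot (a point): the drive lever's pivot, hidden in the control box: (30, 190, 30) mm in the press frame. The lever cannot be forced past the stop
- collar (a joint): lockout collar, m: how far it is lifted along the drive lever; 0 = down (sprung: 4 N at rest, 7 N lifted), 0.015 = top of its travel. Released, it drops by itself unless it stands over the stop (drive about 0.28 to 0.72).
- collar_mid (a point): where to take the lockout collar: on the lever's axis, 84 mm from its pivot when down; rides with the collar. A plain metal ring 36 mm across, 70 to 94 mm from the pivot, with a 14 mm thick pin below it (to 60 mm) that meets the stop, and a bare 12 mm rod and the knob above. z axis = along the lever away from the pivot, y = press y
- drive_knob (a point): top of the drive lever's black knob, 130 mm from the pivot along the lever; the knob is 24 mm across, 20 mm long
- bar: dark steel bearer bar, 150 mm long (its x), 22 mm wide (its y), 14 mm high, 0.34 kg; lies on the press bed at the start; origin at the centre of its underside
- ink_tin: bystander: ink tin, 72 mm across, 60 mm high, origin under its centre
- jar: bystander: amber glass jar, 60 mm across, 100 mm high, origin under its centre
- brayer: bystander: hand roller lying flat, 100 mm wide rubber roll of 36 mm across and a wooden handle, about 165 mm long, origin on the table near the middle
- block1: lino block: plywood, 80 mm long (its x) by 45 mm wide (its y), 23 mm high with the dark carved lino on top, 90 g; origin at the centre of its underside, z up when face up. May be absent.
- block2: lino block: plywood, 80 mm long (its x) by 45 mm wide (its y), 23 mm high with the dark carved lino on top, 90 g; origin at the centre of its underside, z up when face up. May be absent.
- block3: lino block: plywood, 80 mm long (its x) by 45 mm wide (its y), 23 mm high with the dark carved lino on top, 90 g; origin at the centre of its underside, z up when face up. May be absent.
- block4: lino block: plywood, 70 mm long (its x) by 50 mm wide (its y), 23 mm high with the dark carved lino on top, 90 g; origin at the centre of its underside, z up when face up. May be absent.
- block5: lino block: plywood, 70 mm long (its x) by 50 mm wide (its y), 23 mm high with the dark carved lino on top, 90 g; origin at the centre of its underside, z up when face up. May be absent.
Things that resemble listed ones, but are neither listed nor needed, are in the scene too. What is shaped like the block4 but green is not meant. Leave any orange or pink look-alike of the block2 alone.

How it is judged:
By the outcome, as a careful person would: the job done as asked, in the order asked, and still so for the second after the job is handed in, with the robot touching nothing.
Of block1, block2, block3, block4, block5 only 3 to 5 are there at a start; the rules pass over those that are not, and their reading is None.
At some moment in a run one of block1, block2, block3, block4, block5 may be knocked a few centimetres aside while the robot is not near it.
Once in a run the grip may slacken for a moment while it holds something.
It also fails if it takes over 208 s, if anything falls off the work surface, if the arm or the gripper's body presses on something with over 40 N, if the wrist force passes 120 N, or if a joint passes its speed limit or range.

## Robot

A 6-joint arm with a two-finger parallel gripper is mounted at the origin on the work surface. World frame = base frame: x ahead of the robot, y to its left, z up, the work surface at z = 0. Lengths are in m, angles in rad, forces in N, time in s.
With the tool pointing down it reaches from about 0.325 to 1 m from the base axis. Payload 5.1 kg.
Tool frame: the origin (TCP) lies between the finger pads; the fingertips stand 25 mm ahead of it and the grasp point (between the pads) lies 6 mm ahead of it; z points along the fingers, y is the line along which they close (so a half turn about z gives the same grasp; the last joint's range is limited). The gripper opens to 85 mm and grips with 20 to 120 N. Pads are 22 mm wide; open, the fingers measure 114 mm over their backs; the gripper's body (76 mm by 85 mm) begins 54 mm behind the grasp point. The pads swing forward as they close: fully open they stand 13 mm farther back than shut.
Start: joints at [1.07, 0.124, 1.65, -0, 1.367, -0.083], TCP at [0.264, 0.594, 0.256] pointing down, gripper open.
Joint ranges: [-2.61, 2.61], [-1.02, 2.33], [0.03, 2.71], [-1.35, 4.49], [0.32, 2.68], [-2.91, 2.91]. Speed limits (rad/s): [2.57, 2.57, 3.14, 3.14, 3.14, 3.14].

## Interface

Orientations are given as a unit quaternion [x, y, z, w].
In Python, from station import env, vision gives the robot as it stands.
- The arm moves only by the shell command python3 -m crank 'ROWS'. ROWS is JSON, a list of rows, each a list of 3 entries, a list of its own where there are three numbers: the shift along the world's x, y, z in cm, then the turn about the world's z in degrees, then the opening in per cent of the stroke, from 0 (shut) to 100 (fully open). A call has 1 to 20 rows; each row is the pose to reach, as a shift and turn from the pose commanded when the call began; what a row does not reach only later rows make up. A row lasts 1/8 s, in which the tool goes at most 62.5 mm and 10.7 degrees, less where a joint would pass 70% of its speed; a pose out of reach is approached as far as the arm can. A call with a gripper value outside its range is refused whole. The fingers move at their own pace and stop on an object; the grip force is fixed at half the most. Time passes only in rows, so rows that repeat a pose let the fingers close. It gives the time, the measured TCP pose, the force and the opening at its end, in the units of the state.
- env.state(): the state, without advancing time (a new reading comes with each control period).
- vision.grab_frame(name): name is "scene" or "top" or "wrist"; returns the picture (420x560x3 uint8, red, green, blue); there is no depth.
- vision.calibration(name): a dict with "vfov" (degrees; the focal length in pixels is half the picture's height over the tangent of half this angle, whatever the lens; pixels are square), "cx", "cy" (the principal point, pixels), "pose" (4x4, takes a point from camera to world coordinates); the wrist camera has in their place "hand_eye" (4x4, takes a point from camera to tool coordinates, whose origin is the TCP and whose axes are the flange's). Camera axes: x right, y up, looking along -z (the intrinsics and any distortion apply to the point x, -y, -z); pixel columns grow to the right and rows downward; lengths in m; the calibration is good to about 2 mm. A picture is of the moment at which its call begins: read the wrist's pose just before it. calibration takes no time and is no camera call.
- env.close_job(): hands the job in, once; it reports no verdict.
The state is a dict: "time": time; "joints": joint angles; "qd": joint speeds; "effort": joint torques, N m; "tcp_pos": TCP position; "eef_rot": TCP orientation; "force": force on the tool from outside, world axes, zero at the start; "wrist_torque": the same for the moment, N m; "finger_gap": finger opening in m.
Only numpy, scipy, OpenCV 4.12 (cv2) and the standard library are available. Lean on these libraries where they do the work, as an engineer would, in place of code of your own. Each camera call takes 0.05 s, during which the arm holds its last target. There are 200 camera calls.

## Working session

There is one attempt and no reset: what is moved stays moved. The work goes in short steps, Python scripts to look and compute and a shell command to move; the robot and the scene stay as the last step left them, time stands still between calls to the robot, and variables do not carry over. Pictures are saved under pics/ and viewed, on a budget of 14 in all, crops included, one or two more only if the job needs it, and the job is handed in when it is done.

```bash
ls; mkdir -p pics; python3 - <<'E'
from station import env, vision
import cv2, numpy as np
np.set_printoptions(precision=4,suppress=True)
print(env.state())
for n in ("scene","top","wrist"):
    print(n,vision.calibration(n))
a=vision.grab_frame("top"); b=vision.grab_frame("scene")
cv2.imwrite("pics/top0.png",a[:,:,::-1]); cv2.imwrite("pics/scene0.png",b[:,:,::-1])
E
```

```text
pics
{'time': 0.0, 'joints': array([ 1.0704,  0.1245,  1.6517,  0.    ,  1.3675, -0.0826]), 'qd': array([ 0.0019, -0.0001, -0.0014,  0.0001,  0.0015, -0.0013]), 'effort': array([ -0.0003, -42.363 , -36.544 ,  -0.0001,   0.0071,   0.    ]), 'tcp_pos': array([0.2635, 0.5936, 0.255 ]), 'eef_rot': array([ 0.2074,  0.9783, -0.001 , -0.0003]), 'force': array([-0.3096, -0.3426,  0.7874]), 'wrist_torque': array([-0.0054,  0.0095,  0.0567]), 'finger_gap': 0.08542285942973267}
scene {'vfov': 52.229927863092556, 'cx': 286.6441026240484, 'cy': 208.14943996186477, 'pose': array([[-0.644 , -0.4737,  0.6007,  1.2413],
       [ 0.765 , -0.4069,  0.4992,  0.5602],
       [ 0.0079,  0.7811,  0.6244,  0.8727],
       [ 0.    ,  0.    ,  0.    ,  1.    ]])}
top {'vfov': 56.757983169185586, 'cx': 279.0727444887894, 'cy': 205.26707321306537, 'pose': array([[-0.011 ,  0.9804, -0.1969,  0.2793],
       [-0.9999, -0.0092,  0.0101, -0.0676],
       [ 0.0081,  0.197 ,  0.9804,  1.1858],
       [ 0.    ,  0.    ,  0.    ,  1.    ]])}
wrist {'vfov': 59.009033813059936, 'cx': 277.48524317685496, 'cy': 207.97567011147757, 'hand_eye': array([[ 0.    ,  0.9506,  0.3103,  0.0805],
       [ 1.    , -0.0001,  0.0004, -0.0004],
       [ 0.0004,  0.3103, -0.9506, -0.1167],
       [ 0.    ,  0.    ,  0.    ,  1.    ]])}
```

View pics/top0.png

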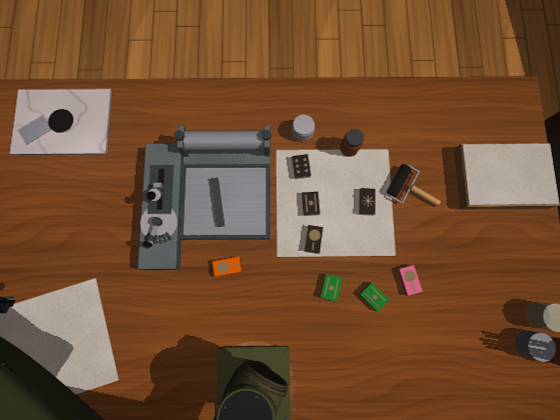

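View pics/scene0.png

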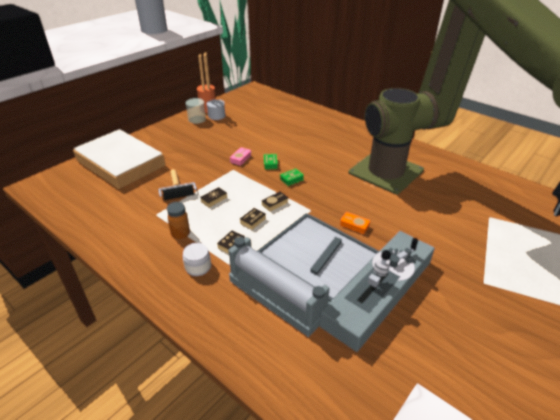

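The top view shows the press at about (215,195) with the bar at (216,202). Four dark blocks lie on the paper at (301,166), (311,203), (368,201) and (314,239). The look-alikes are orange (227,267), green (331,287) and (374,297), and pink (410,280); all four are off the paper and the wrong colour. The tin is at (303,127), the jar at (352,142) and the roller at (410,187). I'll confirm these in one enlarged crop.

```bash
cat > h.py <<'E'
import numpy as np, cv2
from station import env, vision
from scipy.spatial.transform import Rotation as R
np.set_printoptions(precision=4,suppress=True)
def cam(n, st=None):
    c=vision.calibration(n); f=210/np.tan(np.radians(c["vfov"]/2))
    if n=="wrist":
        st=st or env.state(); T=np.eye(4); T[:3,:3]=R.from_quat(st["eef_rot"]).as_matrix(); T[:3,3]=st["tcp_pos"]
        P=T@c["hand_eye"]
    else: P=c["pose"]
    return f,c["cx"],c["cy"],np.array(P)
def ray(C,px):
    f,cx,cy,P=C; px=np.atleast_2d(np.asarray(px,float))
    d=np.c_[(px[:,0]-cx)/f,-(px[:,1]-cy)/f,-np.ones(len(px))]@P[:3,:3].T
    return P[:3,3],d
def onplane(C,px,z):
    o,d=ray(C,px); return o+d*((z-o[2])/d[:,2])[:,None]
def proj(C,X):
    f,cx,cy,P=C; q=(np.atleast_2d(X)-P[:3,3])@P[:3,:3]
    return np.c_[cx+f*q[:,0]/-q[:,2], cy-f*q[:,1]/-q[:,2]]
def rects(mask,C,z,amin=60):
    out=[]
    for c in cv2.findContours(mask.astype(np.uint8),cv2.RETR_EXTERNAL,cv2.CHAIN_APPROX_NONE)[0]:
        if cv2.contourArea(c)<amin: continue
        w=onplane(C,c[:,0,:],z)[:,:2]
        (x,y),(a,b),t=cv2.minAreaRect((w*1000).astype(np.float32))
        if a<b: a,b,t=b,a,t+90
        out.append((c[:,0].mean(0).round(),round(x/1000,4),round(y/1000,4),round(a),round(b),round((t+90)%180-90,1)))
    return out
E
python3 - <<'E'
from h import *
a=cv2.imread("pics/top0.png"); C=cam("top")
cv2.imwrite("pics/crop1.png",cv2.resize(a[115:315,130:440],None,fx=2.58,fy=2.58,interpolation=cv2.INTER_CUBIC))
hsv=cv2.cvtColor(a,cv2.COLOR_BGR2HSV)
roi=np.zeros(a.shape[:2],bool); roi[150:258,278:394]=1
for r in rects((hsv[...,2]<110)&roi,C,0.02): print("blk",r)
roi[:]=0; roi[165:238,184:268]=1
for r in rects((hsv[...,2]<70)&roi,C,0.044): print("bar",r)
print(onplane(C,[[181,166],[270,166],[270,238],[181,238]],0.036))
E
```

```text
blk (array([311., 239.]), 0.4108, -0.173, 81, 63, -9.4)
blk (array([308., 203.]), 0.5192, -0.1675, 72, 66, 3.3)
blk (array([364., 201.]), 0.5247, -0.339, 83, 65, -3.4)
blk (array([389., 183.]), 0.5879, -0.4142, 98, 40, -3.9)
blk (array([298., 166.]), 0.6371, -0.1406, 74, 67, 7.6)
blk (array([345., 152.]), 0.6793, -0.2909, 73, 20, 89.5)
bar (array([217., 202.]), 0.5212, 0.1083, 150, 24, 8.5)
bar (array([232., 199.]), 0.5251, 0.0834, 254, 221, 89.5)
[[ 0.6361  0.2205  0.036 ]
 [ 0.6338 -0.0529  0.036 ]
 [ 0.4114 -0.0515  0.036 ]
 [ 0.4141  0.212   0.036 ]]
```

View pics/crop1.png

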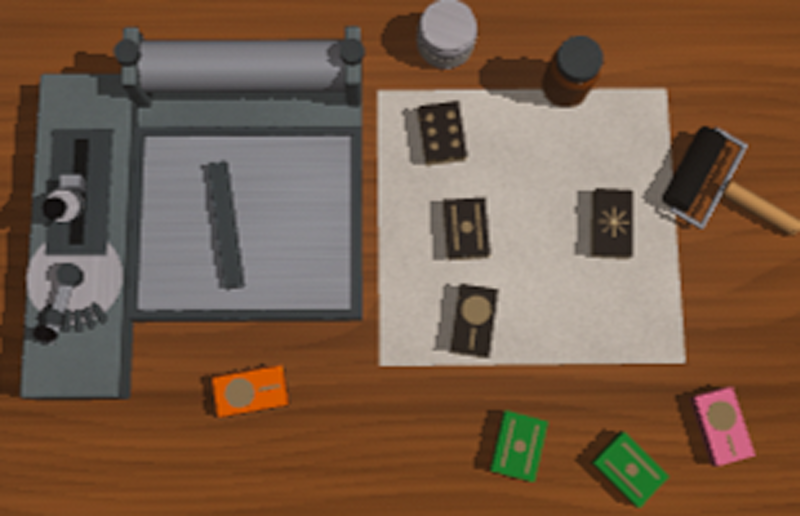

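The enlarged crop confirms four dark blocks on the paper: 6 dots (301,166), two lines (311,203), star (368,201) and circle with bar (314,239). All are face up with their long side along world x. I'll move over the bed to look with the wrist camera, aligned with the bar.

```bash
python3 -m crank '[[[0,0,7],0,100],[[4,-8,7.5],10,100],[[8,-17,7.5],20,100],[[12,-26,7.5],32,100],[[16,-34,7.5],32,100],[[20,-43,7.5],32,100],[[24,-51,7.5],32,100],[[24,-51,7.5],32,100],[[24,-51,7.5],32,100],[[24,-51,7.5],32,100],[[24,-51,7.5],32,100]]'
python3 - <<'E'
from h import *
st=env.state(); a=vision.grab_frame("wrist")[:,:,::-1].copy(); cv2.imwrite("pics/w1.png",a)
C=cam("wrist",st); np.save("pics/w1.npy",C[3])
hsv=cv2.cvtColor(a,cv2.COLOR_BGR2HSV)
print(st["tcp_pos"],st["eef_rot"],st["force"])
cv2.imwrite("pics/w1b.png",cv2.resize(a,None,fx=1.42,fy=1.42))
E
```

```text
time: 1.48
tcp_pos: [0.5045, 0.0808, 0.3306]
eef_rot: [-0.067, 0.998, -0.0, -0.001]
force: [-0.1, -0.5, 0.1]
finger_gap: 0.0858
[0.5045 0.0808 0.3306] [-0.0674  0.9977 -0.0002 -0.0006] [-0.1456 -0.4884  0.0559]
```

View pics/w1b.png

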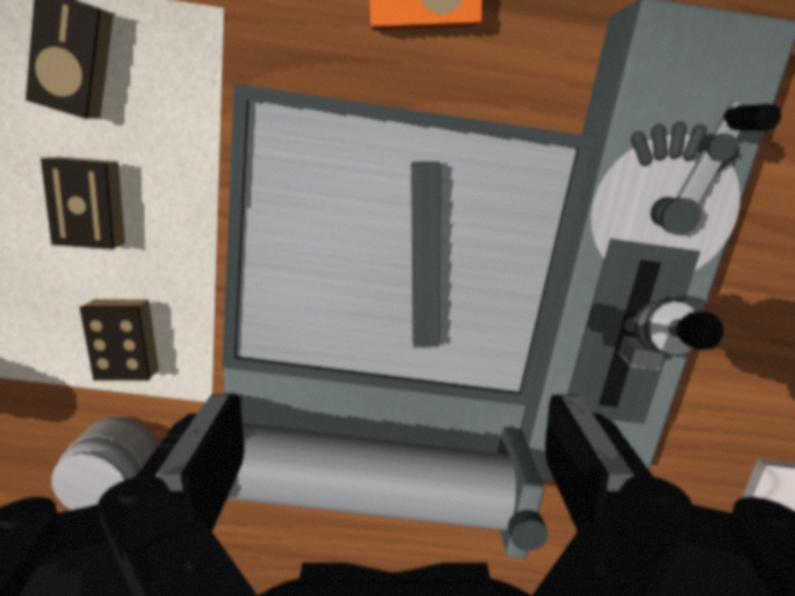

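```bash
python3 - <<'E'
from h import *
a=cv2.imread("pics/w1.png"); C=list(cam("wrist")); C[3]=np.load("pics/w1.npy")
hsv=cv2.cvtColor(a,cv2.COLOR_BGR2HSV); s=795/560
inn=np.array([[255,103],[577,148],[519,390],[238,357]])/s
W=onplane(C,inn,0.030); print("inner",W)
out=np.array([[236,87],[583,133],[222,362]])/s
print("outer",onplane(C,out,0.036))
m=(hsv[...,2]>120); roi=np.zeros_like(m); roi[int(95/s):int(395/s),int(235/s):int(580/s)]=1
for r in rects(m&roi,C,0.030,500): print("bed",r)
roi[:]=0; roi[int(150/s):int(355/s),int(395/s):int(460/s)]=1
for r in rects((hsv[...,2]<90)&roi,C,0.044,100): print("bar",r)
roi[:]=0; roi[:int(400/s),:int(180/s)]=1
for r in rects((hsv[...,2]<75)&roi,C,0.023,100): print("blk",r)
np.set_printoptions(precision=1)
print(hsv[int(250/s),int(405/s):int(460/s)][:,2], hsv[int(200/s),int(30/s):int(150/s)][:,2])
E
```

```text
inner [[ 0.4239 -0.0346  0.03  ]
 [ 0.4232  0.2108  0.03  ]
 [ 0.6316  0.2096  0.03  ]
 [ 0.6331 -0.0381  0.03  ]]
outer [[ 0.4148 -0.0474  0.036 ]
 [ 0.4121  0.2106  0.036 ]
 [ 0.6366 -0.0499  0.036 ]]
bed (array([279., 172.]), 0.5272, 0.0857, 247, 209, 89.8)
bed (array([328.,  75.]), 0.4034, 0.1157, 186, 17, 89.9)
bar (array([302., 180.]), 0.5206, 0.1115, 148, 27, 8.8)
blk (array([ 23., 276.]), 0.6935, -0.2197, 66, 16, -82.3)
blk (array([ 84., 239.]), 0.635, -0.1426, 71, 58, 7.7)
blk (array([ 58., 142.]), 0.5185, -0.1684, 68, 59, 3.5)
blk (array([48., 39.]), 0.4102, -0.1748, 78, 54, -9.5)
[166 169 167 164 147 105  83  77  77  80  77  78  77  76  77  78  76  77
  78  78  78  78  76  75  75  83  89  93  94  94  93  98 121 153 165 168
 166 168 166] [212 212 210 208 206 206 206 208 206 201 173 111  57  43  39  40  43  62
  99 135 145 129  90  53  39  44  61  91 126 141 147 149 148 147 145 135
 117  89  57  46  43  47  72 115 143 143 119  76  47  40  43  44  41  41
  33  32  38  50  56  56  58  61  61  67  89 111 124 124 123 123 122 122
 124 123 122 125 125 129 154 190 209 212 216 213]
```

```bash
python3 -m crank '[[[1.6,2.8,-5],1,60],[[1.6,2.8,-11],1,60],[[1.6,2.8,-16],1,60],[[1.6,2.8,-21],1,60],[[1.6,2.8,-21],1,60],[[1.6,2.8,-21],1,60],[[1.6,2.8,-21],1,60]]'
python3 - <<'E'
from h import *
s=env.state();print(s["tcp_pos"],s["eef_rot"],s["qd"])
E
```

```text
time: 2.4
tcp_pos: [0.5216, 0.1127, 0.1246]
eef_rot: [-0.079, 0.997, 0.0, 0.003]
force: [0.3, -0.8, 0.4]
finger_gap: 0.0508
[0.5216 0.1127 0.1246] [-0.0792  0.9969  0.0001  0.0027] [-0.0059 -0.0005  0.0031 -0.0017 -0.001  -0.0017]
```

```bash
python3 -m crank '[[[-0.1,-0.3,-3],0,60],[[-0.1,-0.3,-6],0,60],[[-0.1,-0.3,-6.6],0,60],[[-0.1,-0.3,-6.6],0,60],[[-0.1,-0.3,-6.6],0,0],[[-0.1,-0.3,-6.6],0,0],[[-0.1,-0.3,-6.6],0,0],[[-0.1,-0.3,-6.6],0,0],[[-0.1,-0.3,-6.6],0,0],[[-0.1,-0.3,-6.6],0,0],[[-0.1,-0.3,-3],0,0],[[-0.1,-0.3,3],0,0],[[-0.1,-0.3,3],0,0]]'
```

```text
time: 4.03
tcp_pos: [0.5223, 0.1096, 0.1573]
eef_rot: [-0.079, 0.997, 0.0, 0.006]
force: [0.8, 0.2, -3.7]
finger_gap: 0.0202
```

```bash
python3 -m crank '[[[0,0,6],0,0],[[0,2,10],0,0],[[-0.5,7,10],0,0],[[-1,12,10],0,0],[[-1.5,17,10],0,0],[[-2,22,10],0,0],[[-2,27,10],0,0],[[-2,32,10],0,0],[[-2,33,6],0,0],[[-2,33,0],0,0],[[-2,33,-6],0,0],[[-2,33,-10],0,0],[[-2,33,-11],0,0],[[-2,33,-11],0,0],[[-2,33,-11],0,0]]'
```

```text
time: 5.9
tcp_pos: [0.5003, 0.4402, 0.044]
eef_rot: [-0.079, 0.997, 0.001, 0.002]
force: [0.2, 0.1, -3.2]
finger_gap: 0.0204
```

```bash
python3 -m crank '[[[0,0,-1],0,0],[[0,0,-1.5],0,0],[[0,0,-1.6],0,0],[[0,0,-1.6],0,0],[[0,0,-1.6],0,50],[[0,0,-1.6],0,60],[[0,0,-1.6],0,60],[[0,0,-1.6],0,60],[[0,0,5],0,60],[[0,0,11],0,60],[[0,0,17],0,90],[[0,0,17],0,90]]'
```

```text
time: 7.4
tcp_pos: [0.5017, 0.4413, 0.2199]
eef_rot: [-0.079, 0.997, 0.004, 0.006]
force: [-0.3, -0.5, -0.1]
finger_gap: 0.0769
```

```bash
python3 -m crank '[[[0,-2,6],0,90],[[0,-8,9],-3,90],[[0,-14,9],-6,90],[[0,-20,9],-9,90],[[0,-26,9],-9,90],[[0,-32,9],-9,90],[[0,-38,9],-9,90],[[0,-44,9],-9,90],[[0,-50,9],-9,90],[[0,-56,9],-9,90],[[0,-64,9],-9,90],[[0,-64,9],-9,90],[[0,-64,9],-9,90],[[0,-64,9],-9,90],[[0,-64,9],-9,90]]'
python3 - <<'E'
from h import *
st=env.state(); a=vision.grab_frame("wrist")[:,:,::-1].copy(); cv2.imwrite("pics/w2.png",a)
C=cam("wrist",st); np.save("pics/w2.npy",C[3]); print(st["tcp_pos"],st["eef_rot"])
cv2.imwrite("pics/w2b.png",cv2.resize(a,None,fx=1.42,fy=1.42))
hsv=cv2.cvtColor(a,cv2.COLOR_BGR2HSV)
m=(hsv[...,2]<88)
for r in rects(m,C,0.023,300): print("blk",r)
E
```

```text
time: 9.28
tcp_pos: [0.499, -0.1994, 0.3013]
eef_rot: [-0.002, 1.0, 0.0, 0.0]
force: [0.3, -0.8, 0.8]
finger_gap: 0.0769
[ 0.499  -0.1994  0.3013] [-0.0017  1.      0.0001  0.    ]
blk (array([330., 350.]), 0.7366, -0.1281, 97, 58, 55.1)
blk (array([320., 278.]), 0.6357, -0.1486, 73, 49, 7.3)
blk (array([ 47., 225.]), 0.5827, -0.4559, 120, 103, 0.4)
blk (array([300., 182.]), 0.5183, -0.1746, 71, 49, 3.4)
blk (array([144., 185.]), 0.5229, -0.3457, 81, 51, -3.3)
blk (array([368., 296.]), 0.6321, -0.1961, 768, 441, -89.8)
blk (array([296.,  76.]), 0.4095, -0.1806, 78, 45, -9.3)
```

View pics/w2b.png

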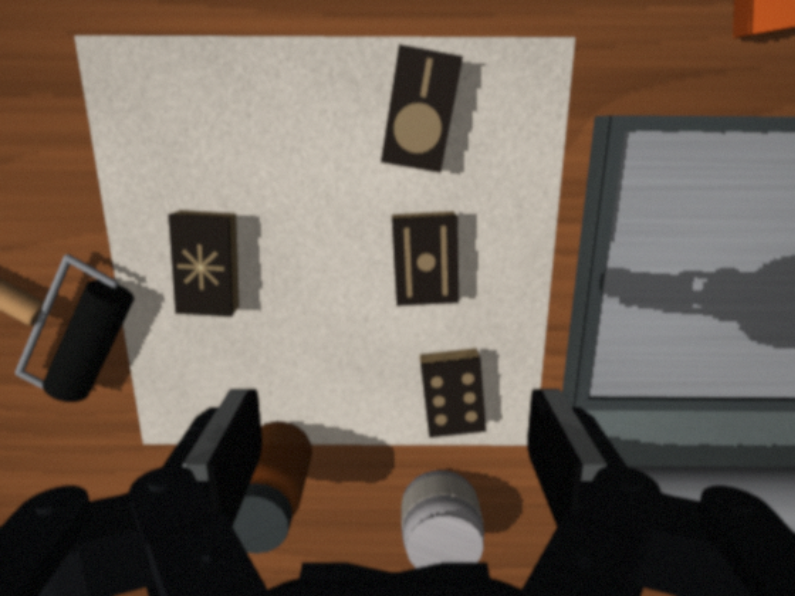

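```bash
python3 -m crank '[[[-4,1,-6],-5,90],[[-8.9,1.9,-12],-9.5,90],[[-8.9,1.9,-18],-9.5,90],[[-8.9,1.9,-23],-9.5,90],[[-8.9,1.9,-26],-9.5,90],[[-8.9,1.9,-27.4],-9.5,90],[[-8.9,1.9,-27.4],-9.5,90],[[-8.9,1.9,-27.4],-9.5,90],[[-8.9,1.9,-27.4],-9.5,0],[[-8.9,1.9,-27.4],-9.5,0],[[-8.9,1.9,-27.4],-9.5,0],[[-8.9,1.9,-27.4],-9.5,0],[[-8.9,1.9,-27.4],-9.5,0],[[-8.9,1.9,-27.4],-9.5,0],[[-8.9,1.9,-24],-9.5,0],[[-8.9,1.9,-18],-9.5,0],[[-8.9,1.9,-18],-9.5,0]]'; python3 -c "
from h import *
s=env.state();print(s['tcp_pos'],s['force'])"
```

```text
time: 11.45
tcp_pos: [0.4129, -0.1838, 0.1269]
eef_rot: [0.082, 0.997, -0.003, 0.005]
force: [0.8, -0.2, -1.6]
finger_gap: 0.0437
[ 0.4129 -0.1838  0.1269] [ 0.7534 -0.2374 -1.6152]
```

```bash
python3 -m crank '[[[1.5,5,2],3,0],[[3,10,2],6,0],[[5,15,2],9.5,0],[[6.9,20.8,1],9.5,0],[[6.9,20.8,-3],9.5,0],[[6.9,20.8,-3],9.5,0],[[6.9,20.8,-3],9.5,0],[[6.9,20.8,-3],9.5,0]]'; python3 -c "
from h import *
s=env.state();print(s['tcp_pos'],s['force'])"
```

```text
time: 12.45
tcp_pos: [0.4797, 0.0253, 0.0928]
eef_rot: [0.0, 1.0, -0.0, 0.001]
force: [0.6, -0.0, -0.6]
finger_gap: 0.0438
[0.4797 0.0253 0.0928] [ 0.619  -0.0266 -0.64  ]
```

```bash
python3 -m crank '[[[0,0,-2],0,0],[[0,0,-3.2],0,0],[[0,0,-3.5],0,0],[[0,0,-3.5],0,0],[[0,0,-3.5],0,0],[[0,0,-3.5],0,65],[[0,0,-3.5],0,75],[[0,0,-3.5],0,75],[[0,0,-3.5],0,75],[[0,0,2],0,75],[[0,0,8],0,90],[[0,0,13],0,90],[[0,0,13],0,90]]'; python3 -c "
from h import *
s=env.state();print(s['tcp_pos'],s['force'])"
```

```text
time: 14.08
tcp_pos: [0.4816, 0.026, 0.227]
eef_rot: [-0.001, 1.0, -0.0, 0.005]
force: [-0.9, -0.6, -0.1]
finger_gap: 0.0764
[0.4816 0.026  0.227 ] [-0.8583 -0.5799 -0.0678]
```

```bash
cat > det.py <<'E'
from h import *
import sys
st=env.state(); a=vision.grab_frame("wrist")[:,:,::-1].copy(); cv2.imwrite(sys.argv[1],a)
C=cam("wrist",st); np.save(sys.argv[1][:-3]+"npy",C[3]); print("tcp",st["tcp_pos"],st["eef_rot"])
hsv=cv2.cvtColor(a,cv2.COLOR_BGR2HSV)
for r in rects(hsv[...,2]<88,C,float(sys.argv[2]) if len(sys.argv)>2 else 0.023,300):
    if 60<r[3]<95 and 38<r[4]<65: print("blk",r, "shift cm",100*(r[1]-st["tcp_pos"][0]),100*(r[2]-st["tcp_pos"][1]))
E
python3 -m crank '[[[0,-6,5],0,90],[[0.5,-12,7.5],0,90],[[1,-18,7.5],0,90],[[1.5,-22.6,7.5],0,90],[[1.5,-22.6,7.5],0,90],[[1.5,-22.6,7.5],0,90],[[1.5,-22.6,7.5],0,90]]'; python3 det.py pics/w3.png
```

```text
time: 14.95
tcp_pos: [0.4936, -0.1987, 0.2955]
eef_rot: [-0.001, 1.0, 0.0, -0.001]
force: [0.5, 0.6, 0.4]
finger_gap: 0.0772
tcp [ 0.4936 -0.1987  0.2955] [-0.0013  1.      0.0004 -0.0005]
blk (array([318., 283.]), 0.6342, -0.1486, 77, 50, 7.3) shift cm 14.060883805792823 5.009432259484978
blk (array([299., 188.]), 0.5181, -0.1749, 71, 49, 2.3) shift cm 2.450883805792825 2.379432259484979
blk (array([142., 191.]), 0.5226, -0.3456, 82, 51, -3.3) shift cm 2.90088380579282 -14.690567740515023
```

```bash
python3 -m crank '[[[1.2,1.2,-6],2.5,90],[[2.5,2.4,-12],2.5,90],[[2.5,2.4,-18],2.5,90],[[2.5,2.4,-23],2.5,90],[[2.5,2.4,-26],2.5,90],[[2.5,2.4,-26.9],2.5,90],[[2.5,2.4,-26.9],2.5,90],[[2.5,2.4,-26.9],2.5,90],[[2.5,2.4,-26.9],2.5,0],[[2.5,2.4,-26.9],2.5,0],[[2.5,2.4,-26.9],2.5,0],[[2.5,2.4,-26.9],2.5,0],[[2.5,2.4,-26.9],2.5,0],[[2.5,2.4,-26.9],2.5,0],[[2.5,2.4,-23],2.5,0],[[2.5,2.4,-18],2.5,0],[[2.5,2.4,-18],2.5,0]]'; python3 -c "
from h import *
s=env.state();print(s['tcp_pos'],s['force'])"
```

```text
time: 17.12
tcp_pos: [0.5217, -0.1773, 0.1213]
eef_rot: [-0.022, 1.0, -0.002, 0.004]
force: [-0.1, -0.1, -1.0]
finger_gap: 0.0485
[ 0.5217 -0.1773  0.1213] [-0.1198 -0.0619 -1.0269]
```

```bash
python3 -m crank '[[[-0.5,4,3],0,0],[[-1,10,3],-2.5,0],[[-2,16,3],-2.5,0],[[-3,22,3],-2.5,0],[[-3.9,28,3],-2.5,0],[[-3.9,32.1,1],-2.5,0],[[-3.9,32.1,-3],-2.5,0],[[-3.9,32.1,-3],-2.5,0],[[-3.9,32.1,-3],-2.5,0],[[-3.9,32.1,-3],-2.5,0]]'; python3 -c "
from h import *
s=env.state();print(s['tcp_pos'],s['force'])"
```

```text
time: 18.38
tcp_pos: [0.481, 0.1447, 0.0879]
eef_rot: [0.0, 1.0, 0.0, 0.001]
force: [0.1, 0.6, -0.9]
finger_gap: 0.0486
[0.481  0.1447 0.0879] [ 0.0903  0.5674 -0.8884]
```

```bash
python3 -m crank '[[[0,0,-2],0,0],[[0,0,-2.9],0,0],[[0,0,-3.1],0,0],[[0,0,-3.1],0,0],[[0,0,-3.1],0,0],[[0,0,-3.1],0,68],[[0,0,-3.1],0,78],[[0,0,-3.1],0,78],[[0,0,-3.1],0,78],[[0,0,3],0,78],[[0,0,9],0,90],[[0.5,-2,15],0,90],[[0.5,-8,20],0,90],[[0.8,-14,21],0,90],[[1,-20,21],0,90],[[1,-26,21],0,90],[[1.3,-34,21],0,90],[[1.3,-34,21],0,90],[[1.3,-34,21],0,90],[[1.3,-34,21],0,90]]';  python3 det.py pics/w4.png
```

```text
time: 20.88
tcp_pos: [0.4927, -0.1943, 0.296]
eef_rot: [-0.001, 1.0, 0.0, -0.0]
force: [0.4, -0.1, -0.4]
finger_gap: 0.0766
tcp [ 0.4927 -0.1943  0.296 ] [-0.0007  1.      0.0004 -0.0002]
blk (array([315., 282.]), 0.6342, -0.1484, 77, 50, 7.0) shift cm 14.150708696082132 4.58640756241312
blk (array([138., 191.]), 0.5228, -0.345, 82, 52, -3.3) shift cm 3.010708696082137 -15.073592437586877
```

```bash
python3 -m crank '[[[5,2,-4],4,90],[[10,4,-8],7,90],[[14.4,4.6,-12],7,90],[[14.4,4.6,-18],7,90],[[14.4,4.6,-23],7,90],[[14.4,4.6,-26],7,90],[[14.4,4.6,-26.9],7,90],[[14.4,4.6,-26.9],7,90],[[14.4,4.6,-26.9],7,90],[[14.4,4.6,-26.9],7,0],[[14.4,4.6,-26.9],7,0],[[14.4,4.6,-26.9],7,0],[[14.4,4.6,-26.9],7,0],[[14.4,4.6,-26.9],7,0],[[14.4,4.6,-26.9],7,0],[[14.4,4.6,-23],7,0],[[14.4,4.6,-18],7,0],[[14.4,4.6,-18],7,0]]'; python3 -c "
from h import *
s=env.state();print(s['tcp_pos'],s['force'])"
```

```text
time: 23.18
tcp_pos: [0.6398, -0.15, 0.122]
eef_rot: [-0.062, 0.998, -0.002, 0.005]
force: [0.1, -0.2, -1.2]
finger_gap: 0.0488
[ 0.6398 -0.15    0.122 ] [ 0.0629 -0.1562 -1.2007]
```

```bash
python3 -m crank '[[[-3,2,4],-3,0],[[-6.1,6,4],-7,0],[[-6.1,12,4],-7,0],[[-6.1,18,4],-7,0],[[-6.1,24,4],-7,0],[[-6.1,29.5,2],-7,0],[[-6.1,29.5,-3],-7,0],[[-6.1,29.5,-3],-7,0],[[-6.1,29.5,-3],-7,0],[[-6.1,29.5,-3],-7,0]]'; python3 -c "
from h import *
s=env.state();print(s['tcp_pos'],s['force'])"
```

```text
time: 24.42
tcp_pos: [0.5773, 0.1455, 0.0886]
eef_rot: [0.0, 1.0, 0.0, 0.002]
force: [0.2, -0.1, 0.2]
finger_gap: 0.0489
[0.5773 0.1455 0.0886] [ 0.2421 -0.1261  0.1844]
```

```bash
python3 -m crank '[[[0,0,-2],0,0],[[0,0,-2.9],0,0],[[0,0,-3.1],0,0],[[0,0,-3.1],0,0],[[0,0,-3.1],0,0],[[0,0,-3.1],0,68],[[0,0,-3.1],0,78],[[0,0,-3.1],0,78],[[0,0,-3.1],0,78],[[0,0,3],0,78],[[0,0,9],0,90],[[-2,-2,15],0,90],[[-4,-8,20],0,90],[[-6,-14,21],0,90],[[-8,-20,21],0,90],[[-8.4,-26,21],0,90],[[-8.4,-34,21],0,90],[[-8.4,-34,21],0,90],[[-8.4,-34,21],0,90],[[-8.4,-34,21],0,90]]';  python3 det.py pics/w5.png
```

```text
time: 26.92
tcp_pos: [0.4917, -0.1934, 0.296]
eef_rot: [-0.001, 1.0, 0.0, -0.0]
force: [-0.2, -0.4, -0.2]
finger_gap: 0.0771
tcp [ 0.4917 -0.1934  0.296 ] [-0.0006  1.      0.0004 -0.0002]
blk (array([138., 192.]), 0.5228, -0.3447, 82, 53, -3.1) shift cm 3.109233692813773 -15.126706274411722
```

```bash
python3 - <<'E'
from h import *
C=list(cam("wrist")); C[3]=np.load("pics/w2.npy"); s=795/560
print(onplane(C,np.array([[133,290],[118,283],[135,300],[160,298]])/s,0.025))
E
```

```text
[[ 0.543  -0.4033  0.025 ]
 [ 0.5373 -0.4142  0.025 ]
 [ 0.5512 -0.403   0.025 ]
 [ 0.5495 -0.3831  0.025 ]]
```

```bash
python3 -m crank '[[[1,-6,-2],-3,74],[[2,-12,-6],-3,74],[[2.3,-15.4,-12],-3,74],[[2.3,-15.4,-18],-3,74],[[2.3,-15.4,-21],-3,74],[[2.3,-15.4,-21],-3,74],[[2.3,-15.4,-24],-3,74],[[2.3,-15.4,-26.9],-3,74],[[2.3,-15.4,-26.9],-3,74],[[2.3,-15.4,-26.9],-3,74],[[2.3,-15.4,-26.9],-3,0],[[2.3,-15.4,-26.9],-3,0],[[2.3,-15.4,-26.9],-3,0],[[2.3,-15.4,-26.9],-3,0],[[2.3,-15.4,-26.9],-3,0],[[2.3,-15.4,-26.9],-3,0],[[2.3,-15.4,-23],-3,0],[[2.3,-15.4,-18],-3,0],[[2.3,-15.4,-18],-3,0]]'; python3 -c "
from h import *
s=env.state();print(s['tcp_pos'],s['force'])"
```

```text
time: 29.35
tcp_pos: [0.5176, -0.3503, 0.1228]
eef_rot: [0.026, 1.0, -0.003, 0.004]
force: [-0.0, 0.7, -0.5]
finger_gap: 0.0436
[ 0.5176 -0.3503  0.1228] [-0.0473  0.7043 -0.4949]
```

```bash
python3 -m crank '[[[0,5,3],0,0],[[1,11,4],3,0],[[2,17,4],3,0],[[3,23,4],3,0],[[4,29,4],3,0],[[5.3,35,3],3,0],[[5.3,37.4,0],3,0],[[5.3,37.4,-3],3,0],[[5.3,37.4,-3],3,0],[[5.3,37.4,-3],3,0],[[5.3,37.4,-3],3,0]]'; python3 -c "
from h import *
s=env.state();print(s['tcp_pos'],s['force'],s['finger_gap'])"
```

```text
time: 30.72
tcp_pos: [0.5689, 0.0256, 0.088]
eef_rot: [-0.0, 1.0, -0.0, 0.001]
force: [-0.0, 0.4, 0.3]
finger_gap: 0.0436
[0.5689 0.0256 0.088 ] [-0.0455  0.4338  0.3004] 0.04360821179930355
```

```bash
python3 -m crank '[[[0,0,-2],0,0],[[0,0,-2.9],0,0],[[0,0,-3.1],0,0],[[0,0,-3.1],0,0],[[0,0,-3.1],0,0],[[0,0,-3.1],0,65],[[0,0,-3.1],0,75],[[0,0,-3.1],0,75],[[0,0,-3.1],0,75],[[0,0,3],0,75],[[0,0,9],0,90],[[-2,2,15],0,90],[[-4,6,20],0,90],[[-7,10,24],0,90],[[-7,10,24],0,90],[[-7,10,24],0,90],[[-7,10,24],0,90]]'; python3 det.py pics/w6.png 0.053; python3 -c "
import cv2
cv2.imwrite('pics/w6b.png',cv2.resize(cv2.imread('pics/w6.png'),None,fx=1.42,fy=1.42))"
```

```text
time: 32.85
tcp_pos: [0.4976, 0.1252, 0.3239]
eef_rot: [-0.0, 1.0, -0.0, -0.002]
force: [-0.2, -1.0, 0.3]
finger_gap: 0.0766
tcp [0.4976 0.1252 0.3239] [-0.0001  1.     -0.0005 -0.0019]
blk (array([296., 235.]), 0.5758, 0.1465, 69, 49, 0.0) shift cm 7.82393860951216 2.1254032794581432
blk (array([191., 234.]), 0.5743, 0.0284, 80, 48, 0.0) shift cm 7.673938609512165 -9.684596720541855
blk (array([297., 150.]), 0.4801, 0.1456, 68, 49, 0.0) shift cm -1.7460613904878353 2.035403279458145
blk (array([184., 147.]), 0.4778, 0.0281, 77, 48, 0.0) shift cm -1.9760613904878377 -9.714596720541856
blk (array([472.,  70.]), 0.4006, 0.313, 75, 44, -65.9) shift cm -9.696061390487836 18.775403279458143
```

View pics/w6b.png

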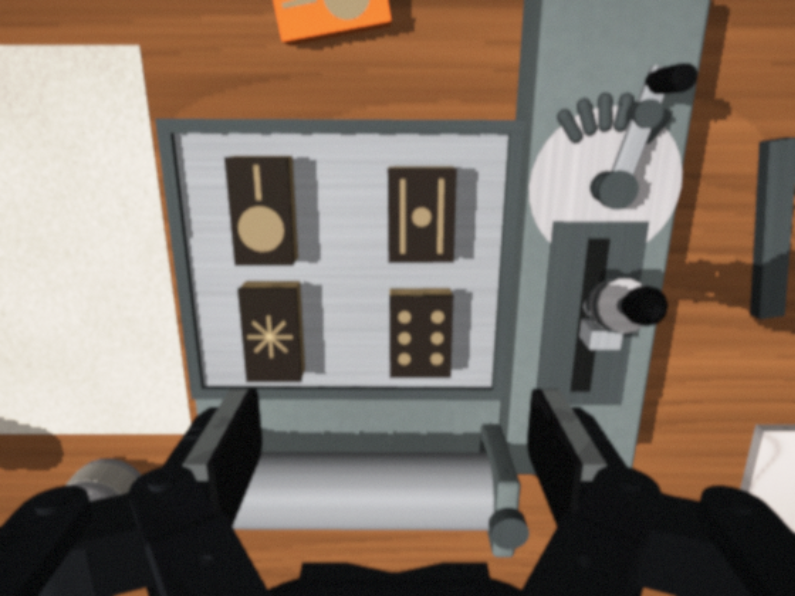

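The bed holds all four blocks face up in a 2x2 grid, well inside the rim, and the bar lies flat on the bench at (772,228). The index post is at (672,77), and the drive lever leans towards the robot with its knob at (645,306). Next I'll get the index and drive angles.

```bash
python3 - <<'E'
from h import *
C=list(cam("wrist")); C[3]=np.load("pics/w6.npy"); s=795/560
O=np.array([0.5277,0.0865,0])
for j in (0,.25,.5,.75):
    t=np.pi-.5+j; p=O+[-.07+.07*np.cos(t),.19+.07*np.sin(t),.114]; print(j,p,proj(C,p)*s, proj(C,p-[0,0,.03])*s)
print("pivot",proj(C,O+[-.07,.19,.084])*s)
for d in (0,.1,.2):
    a=d-.45; u=np.array([np.sin(a),0,np.cos(a)]); P=O+[.03,.19,.03]
    print(d,"knob",proj(C,P+.13*u)*s,"collar top",proj(C,P+.094*u)*s, "mid",P+.084*u, "knobtop", P+.13*u)
E
```

```text
0 [0.3963 0.3101 0.114 ] [[714.2582  87.1431]] [[686.8321  90.4313]]
0.25 [0.3899 0.2938 0.114 ] [[688.037   75.1938]] [[662.7111  79.5319]]
0.5 [0.3877 0.2765 0.114 ] [[658.4484  71.0894]] [[635.6294  75.7909]]
0.75 [0.3899 0.2592 0.114 ] [[627.6941  75.1884]] [[607.5744  79.5267]]
pivot [[620.8665 188.936 ]]
0 knob [[655.4817 277.4567]] collar top [[628.1592 286.9883]] mid [0.5212 0.2765 0.1056] knobtop [0.5012 0.2765 0.1471]
0.1 knob [[656.4565 299.8191]] collar top [[628.7229 301.4705]] mid [0.5289 0.2765 0.1089] knobtop [0.5131 0.2765 0.1521]
0.2 knob [[656.316  322.3211]] collar top [[628.6411 316.0217]] mid [0.5369 0.2765 0.1114] knobtop [0.5255 0.2765 0.156 ]
```

```bash
python3 -m crank '[[[-4,6,-2],0,36],[[-8,12,-4],0,36],[[-10.8,16.7,-8],0,36],[[-10.8,16.7,-13],0,36],[[-10.8,16.7,-14.5],0,36],[[-10.8,16.7,-14.5],0,36],[[-10.8,16.7,-14.5],0,36],[[-10.8,16.7,-14.5],0,36]]'; python3 - <<'E'
from h import *
s=env.state();print(s['tcp_pos'],s['force'],s['finger_gap'])
a=vision.grab_frame("wrist")[:,:,::-1]; cv2.imwrite("pics/w7.png",cv2.resize(a,None,fx=1.42,fy=1.42))
print(proj(cam("wrist",s),[[0.3899,.2938,.114],[.4577,.2765,.084]])*1.42)
E
```

```text
time: 33.9
tcp_pos: [0.391, 0.2931, 0.183]
eef_rot: [0.0, 1.0, 0.001, 0.001]
force: [0.4, -0.5, -0.7]
finger_gap: 0.0307
[0.391  0.2931 0.183 ] [ 0.3667 -0.5064 -0.7021] 0.03071465929399348
[[395.8952 341.9335]
 [359.0957 448.3522]]
```

View pics/w7.png

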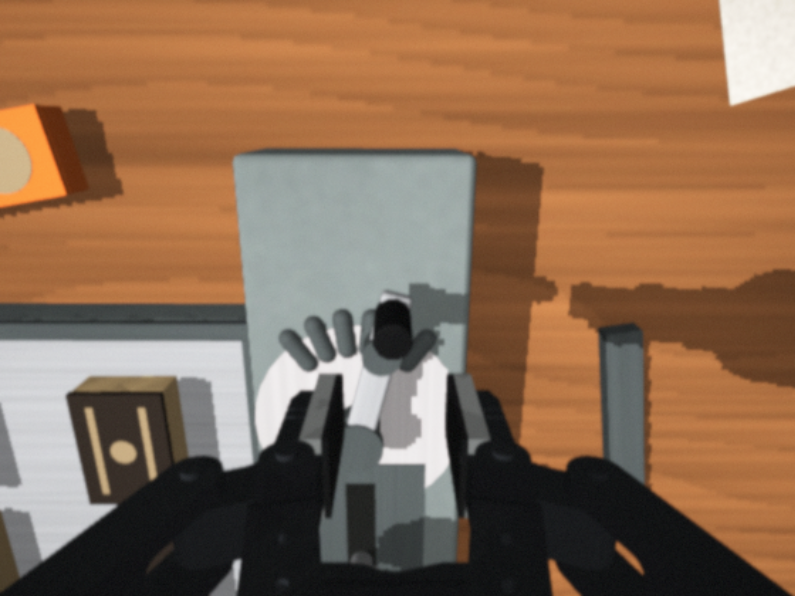

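```bash
python3 -m crank '[[[0,0,-3],0,36],[[0,0,-6],0,36],[[0,0,-6.7],0,36],[[0,0,-6.7],0,36],[[0,0,-6.7],0,36]]'; python3 -c "
from h import *
s=env.state();print(s['tcp_pos'],s['force'],s['finger_gap'])"
```

```text
time: 34.58
tcp_pos: [0.3908, 0.2936, 0.1161]
eef_rot: [-0.0, 1.0, 0.001, 0.001]
force: [1.4, 0.9, -0.1]
finger_gap: 0.0308
[0.3908 0.2936 0.1161] [ 1.3538  0.861  -0.1238] 0.030763764747403805
```

```bash
python3 -m crank '[[[0,-0.5,0],0,36],[[0,-1,0],0,36],[[-0.1,-1.5,0],0,36],[[-0.1,-2,0],0,36],[[-0.1,-2.4,0],0,36],[[-0.1,-2.8,0],0,36],[[-0.1,-3.2,0],0,36],[[-0.1,-3.6,0],0,36],[[-0.1,-4,0],0,36],[[-0.1,-4,0],0,36],[[-0.1,-4,0],0,36]]'; python3 -c "
from h import *
s=env.state();print(s['tcp_pos'],s['force'],s['finger_gap'])"
```

```text
time: 35.95
tcp_pos: [0.3889, 0.253, 0.1144]
eef_rot: [-0.0, 1.0, -0.0, 0.0]
force: [-0.0, -0.0, -0.2]
finger_gap: 0.0308
[0.3889 0.253  0.1144] [-0.0148 -0.0109 -0.2115] 0.030797764868886177
```

```bash
python3 -m crank '[[[0,0,3],0,36],[[0,0,8],0,36],[[2,-1,14],0,70],[[5,-1,19],0,70],[[5,-1,19],0,70],[[5,-1,19],0,70],[[5,-1,19],0,70]]'; python3 - <<'E'
from h import *
s=env.state();print(s['tcp_pos'],s['force'],s['finger_gap'])
a=vision.grab_frame("wrist")[:,:,::-1]; cv2.imwrite("pics/w8.png",cv2.resize(a,None,fx=1.42,fy=1.42))
C=cam("wrist",s);np.save("pics/w8.npy",C[3])
O=np.array([0.5277,0.085,0])
for j in (.5,.75,1):
    t=np.pi-.5+j; p=O+[-.07+.07*np.cos(t),.19+.07*np.sin(t),.114]; print(j,proj(C,p)*1.42)
print("pivot",proj(C,O+[-.07,.19,.084])*1.42)
for d in (0,.1,.2):
    a=d-.45; u=np.array([np.sin(a),0,np.cos(a)]); P=O+[.03,.19,.03]
    print(d,"knob",proj(C,P+.13*u)*1.42,"collar top",proj(C,P+.094*u)*1.42,"collar bottom",proj(C,P+.070*u)*1.42)
E
```

```text
time: 36.83
tcp_pos: [0.4376, 0.2428, 0.302]
eef_rot: [-0.001, 1.0, -0.001, -0.002]
force: [0.6, -1.1, -0.4]
finger_gap: 0.0599
[0.4376 0.2428 0.302 ] [ 0.5718 -1.0805 -0.4113] 0.059885443280424236
0.5 [[451.4083 181.4799]]
0.75 [[420.8719 185.3179]]
1 [[392.3561 196.5954]]
pivot [[443.1003 284.328 ]]
0 knob [[450.3933 388.2633]] collar top [[444.4916 386.1842]] collar bottom [[441.2025 385.0255]]
0.1 knob [[450.5628 411.2215]] collar top [[444.5866 401.0114]] collar bottom [[441.2629 395.3329]]
0.2 knob [[450.4916 433.8427]] collar top [[444.5426 415.6319]] collar bottom [[441.2331 405.501 ]]
```

View pics/w8.png

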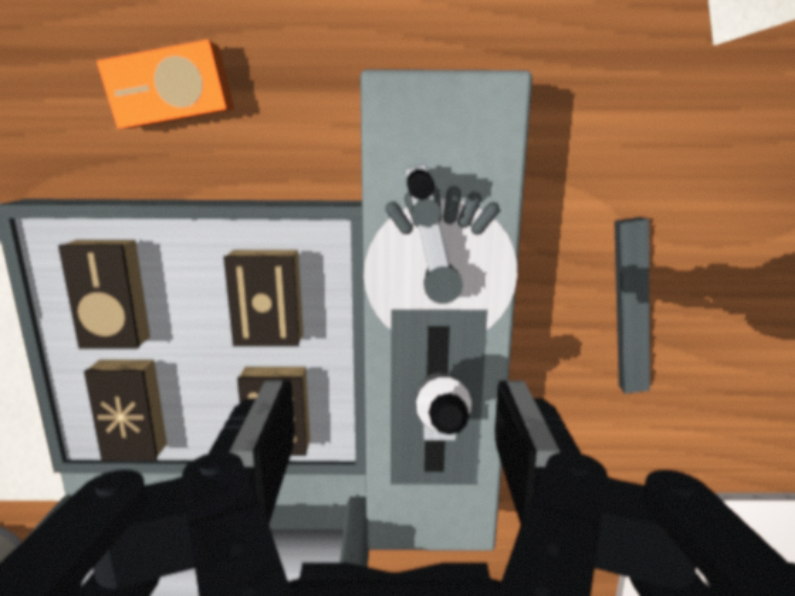

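Image w8 shows the index post at (420,184), which matches the 0.75 prediction (421,185), so it is in the fourth notch. The drive knob at (448,412) gives a drive value of about 0.1. I'll hover over the collar next.

```bash
python3 -m crank '[[[4,2,-3],0,70],[[9.1,3.1,-8],0,70],[[9.1,3.1,-10.2],0,70],[[9.1,3.1,-10.2],0,70],[[9.1,3.1,-10.2],0,70],[[9.1,3.1,-10.2],0,70]]'; python3 - <<'E'
from h import *
s=env.state();print(s['tcp_pos'],s['force'],s['finger_gap'])
a=vision.grab_frame("wrist")[:,:,::-1]; cv2.imwrite("pics/w9.png",cv2.resize(a,None,fx=1.42,fy=1.42))
C=cam("wrist",s)
P=np.array([.5577,.274,.03])
for d in (0.05,.1,.15):
    a=d-.45; u=np.array([np.sin(a),0,np.cos(a)]); print(d,"knob",proj(C,P+.13*u)*1.42,"collar top",proj(C,P+.094*u)*1.42,"collar bottom",proj(C,P+.070*u)*1.42)
E
```

```text
time: 37.62
tcp_pos: [0.5301, 0.2745, 0.2046]
eef_rot: [-0.001, 1.0, 0.001, 0.002]
force: [-0.2, -0.0, -0.8]
finger_gap: 0.0596
[0.5301 0.2745 0.2046] [-0.2439 -0.0063 -0.8498] 0.059606121206246886
0.05 knob [[392.8987 299.2561]] collar top [[392.9267 305.7103]] collar bottom [[392.9407 308.9438]]
0.1 knob [[392.8806 318.2112]] collar top [[392.9158 317.1458]] collar bottom [[392.9334 316.6126]]
0.15 knob [[392.8628 337.1974]] collar top [[392.9051 328.591 ]] collar bottom [[392.9262 324.285 ]]
```

View pics/w9.png

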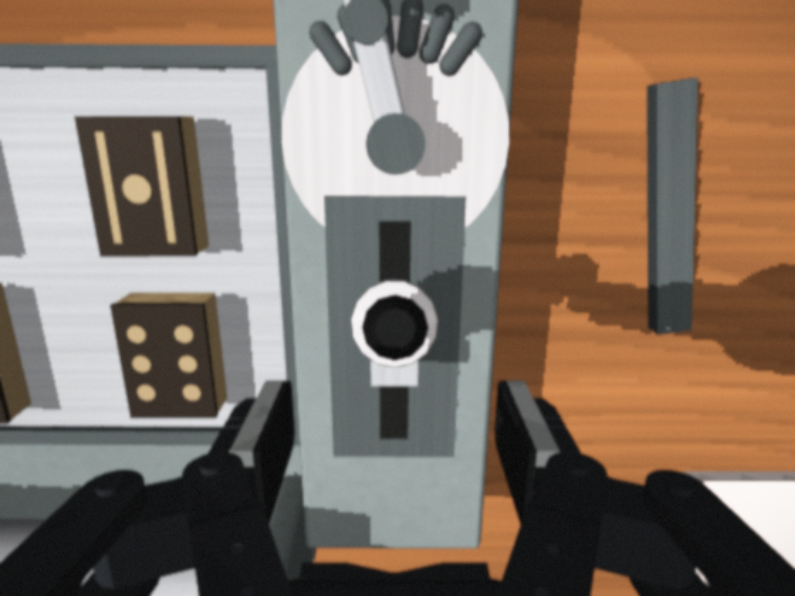

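```bash
python3 -m crank '[[[0.1,0,-4],0,70],[[0.1,0,-7.5],0,70],[[0.1,0,-8.6],0,70],[[0.1,0,-8.6],0,70],[[0.1,0,-8.6],0,70]]'; python3 -c "
from h import *
s=env.state();print(s['tcp_pos'],s['force'],s['finger_gap'])"
```

```text
time: 38.3
tcp_pos: [0.532, 0.2746, 0.1186]
eef_rot: [-0.001, 1.0, 0.001, 0.002]
force: [0.2, -0.7, 0.3]
finger_gap: 0.0598
[0.532  0.2746 0.1186] [ 0.176  -0.7369  0.2552] 0.059829947541549695
```

```bash
python3 -m crank '[[[0,0,0],0,30],[[0,0,0],0,0],[[0,0,0],0,0],[[0,0,0],0,0],[[0,0,0],0,0],[[0,0,0],0,0]]'; python3 -c "
from h import *
s=env.state();print(s['tcp_pos'],s['force'],s['wrist_torque'],s['finger_gap'])"
```

```text
time: 39.05
tcp_pos: [0.5315, 0.2746, 0.1182]
eef_rot: [-0.001, 1.0, 0.001, 0.001]
force: [-2.1, -0.0, 6.0]
finger_gap: 0.0343
[0.5315 0.2746 0.1182] [-2.1406 -0.0478  6.0126] [ 0.0463  0.2013 -0.0366] 0.0342602357860096
```

```bash
python3 -m crank '[[[-0.2,0,0.6],0,0],[[-0.4,0,1.2],0,0],[[-0.4,0,1.2],0,0],[[-0.4,0,1.2],0,0]]'; python3 - <<'E'
from h import *
s=env.state();print(s['tcp_pos'],s['force'],s['finger_gap'])
# arc shifts from lifted pose, r=97mm
r=.0965; f=lambda j: r*np.array([np.sin(j-.45),np.cos(j-.45)])*100
for j in (.125,.2,.3,.4,.5,.6,.7,.8,.9,.95,1.0): print(j,(f(j)-f(.125)).round(2))
E
```

```text
time: 39.55
tcp_pos: [0.5274, 0.2745, 0.128]
eef_rot: [-0.001, 1.0, 0.001, 0.001]
force: [5.1, 3.0, -4.3]
finger_gap: 0.0344
[0.5274 0.2745 0.128 ] [ 5.1334  3.0373 -4.3019] 0.03444130328189706
0.125 [0. 0.]
0.2 [0.69 0.21]
0.3 [1.64 0.4 ]
0.4 [2.6  0.49]
0.5 [3.56 0.49]
0.6 [4.52 0.4 ]
0.7 [5.47 0.21]
0.8 [ 6.39 -0.08]
0.9 [ 7.28 -0.46]
0.95 [ 7.71 -0.68]
1.0 [ 8.13 -0.92]
```

```bash
python3 -m crank '[[[-0.05,0,0.2],0,0],[[0.3,0,0.3],0,0],[[0.7,0,0.41],0,0],[[1.15,0,0.5],0,0],[[1.64,0,0.6],0,0],[[2.1,0,0.65],0,0],[[2.6,0,0.69],0,0],[[2.6,0,0.69],0,0]]'; python3 -c "
from h import *
s=env.state();print(s['tcp_pos'],s['force'],s['finger_gap'])"
```

```text
time: 40.55
tcp_pos: [0.5494, 0.2743, 0.1321]
eef_rot: [-0.002, 1.0, -0.001, -0.005]
force: [-3.7, 6.3, -6.3]
finger_gap: 0.0346
[0.5494 0.2743 0.1321] [-3.72    6.3482 -6.2996] 0.034556463707396366
```

```bash
python3 -m crank '[[[0.2,0,0.2],0,0],[[0.7,0,0.2],0,0],[[1.3,0,0.2],0,0],[[1.9,0,0.15],0,0],[[2.4,0,0.05],0,0],[[2.87,0,-0.08],0,0],[[2.87,0,-0.08],0,0]]'; python3 -c "
from h import *
s=env.state();print(s['tcp_pos'],s['force'],s['finger_gap'])"
```

```text
time: 41.42
tcp_pos: [0.5782, 0.2743, 0.1313]
eef_rot: [-0.002, 1.0, -0.001, -0.005]
force: [-5.6, 3.9, -5.5]
finger_gap: 0.0339
[0.5782 0.2743 0.1313] [-5.6048  3.8983 -5.515 ] 0.03390328532020863
```

```bash
python3 -m crank '[[[0.6,0,-0.1],0,0],[[1.2,0,-0.3],0,0],[[1.8,0,-0.5],0,0],[[2.4,0,-0.75],0,0],[[2.9,0,-0.95],0,0],[[3.2,0,-1.1],0,0],[[3.2,0,-1.1],0,0],[[3.2,0,-1.1],0,0]]'; python3 -c "
from h import *
s=env.state();print(s['tcp_pos'],s['force'],s['finger_gap'])"
```

```text
time: 42.42
tcp_pos: [0.6134, 0.274, 0.1235]
eef_rot: [-0.001, 1.0, -0.0, -0.0]
force: [0.4, 0.1, 1.1]
finger_gap: 0.0003
[0.6134 0.274  0.1235] [0.4371 0.058  1.1267] 0.0003400677898265711
```

The fingers shut on nothing, so the grip has lost the collar. I'll look before moving.

```bash
python3 - <<'E'
from h import *
s=env.state();C=cam("wrist",s);np.save("pics/w10.npy",C[3])
a=vision.grab_frame("wrist")[:,:,::-1]
b=vision.grab_frame("scene")[:,:,::-1]
P=np.array([.5577,.2745,.03]); S=cam("scene")
for d in (.3,.5,.7,.95):
    an=d-.45; u=np.array([np.sin(an),0,np.cos(an)]); print(d,"w knob",proj(C,P+.13*u),"scene knob",proj(S,P+.13*u),"col",proj(S,P+.094*u),proj(S,P+.07*u))
k=proj(S,P+[0,0,.09])[0].astype(int); x0=max(0,k[0]-60);y0=max(0,k[1]-70)
c=cv2.resize(b[y0:y0+140,x0:x0+120],(480,560),interpolation=cv2.INTER_CUBIC); print(x0,y0)
cv2.imwrite("pics/w10.png",np.hstack([cv2.resize(a[100:],(320,183*320//320)) if 0 else cv2.resize(a,(320,240)),np.zeros((240,0,3),np.uint8)]))
out=np.zeros((560,800,3),np.uint8); out[:240,:320]=cv2.resize(a,(320,240)); out[:,320:]=c
cv2.imwrite("pics/w10.png",out)
E
```

```text
0.3 w knob [[280.7883 114.0091]] scene knob [[383.4931 254.1505]] col [[380.1485 265.9263]] [[377.9865 273.5384]]
0.5 w knob [[280.4117 229.4113]] scene knob [[377.9021 259.7619]] col [[376.1603 270.0269]] [[375.0432 276.6107]]
0.7 w knob [[279.9641 314.9365]] scene knob [[371.8836 267.0739]] col [[371.9093 275.2676]] [[371.9257 280.4894]]
0.95 w knob [[279.4379 374.6422]] scene knob [[364.2112 278.1208]] col [[366.5286 283.0785]] [[367.9976 286.2213]]
316 200
```

View pics/w10.png

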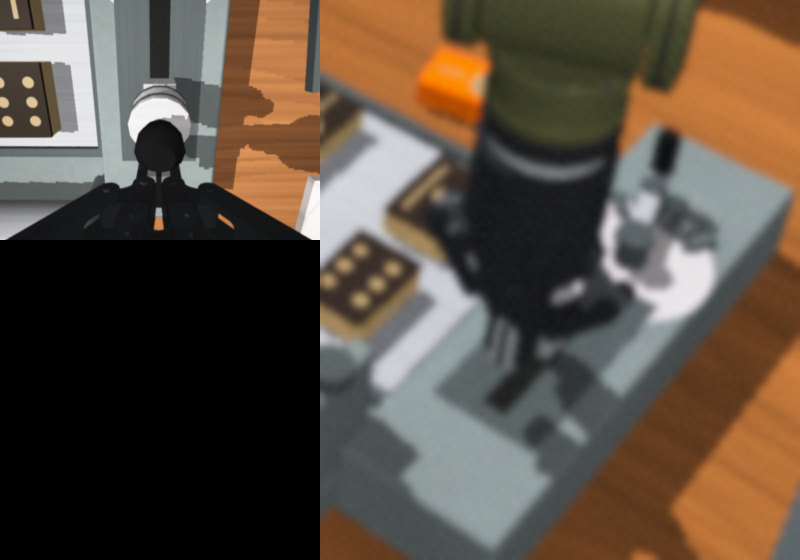

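The wrist view shows the knob at about (280,259) full-frame, so the drive is at about 0.57, past the gate with the collar standing over the stop. The grip slackened mid-swing. I'll go up, come back behind the lever with the fingers shut and push it home.

```bash
python3 -m crank '[[[0,0,5],0,0],[[0,0,10],0,0],[[-4.5,0,10],0,0],[[-9.8,0,10],0,0],[[-9.8,0,9],0,0],[[-9.8,0,4],0,0],[[-9.8,0,1.2],0,0],[[-9.8,0,1.2],0,0],[[-9.8,0,1.2],0,0]]'; python3 - <<'E'
from h import *
s=env.state();C=cam("wrist",s);print(s['tcp_pos'],s['force'],s['finger_gap'])
P=np.array([.5577,.2745,.03])
for j in (.4,.5,.6,.7):
    an=j-.45;u=np.array([np.sin(an),0,np.cos(an)]);print(j,proj(C,P+.13*u))
E
```

```text
time: 43.65
tcp_pos: [0.5166, 0.2744, 0.1368]
eef_rot: [-0.0, 1.0, 0.0, 0.001]
force: [-0.0, -0.4, -0.4]
finger_gap: 0.0001
[0.5166 0.2744 0.1368] [-0.012  -0.3609 -0.3845] 5.589518567028148e-05
0.4 [[278.0421 447.3205]]
0.5 [[277.9885 475.3411]]
0.6 [[277.9313 497.7066]]
0.7 [[277.8729 514.2755]]
```

```bash
python3 -m crank '[[[1,0,0],0,0],[[1.6,0,0],0,0],[[2.2,0,0],0,0],[[2.8,0,0],0,0],[[3.4,0,-0.1],0,0],[[4,0,-0.2],0,0],[[4.5,0,-0.3],0,0],[[4.5,0,-0.3],0,0]]'; python3 -c "
from h import *
s=env.state();print(s['tcp_pos'],s['force'],s['finger_gap'])"
```

```text
time: 44.65
tcp_pos: [0.5611, 0.2741, 0.1325]
eef_rot: [-0.0, 1.0, 0.0, 0.0]
force: [-0.1, 0.7, -0.5]
finger_gap: 0.0
[0.5611 0.2741 0.1325] [-0.1257  0.7161 -0.5088] 4.01504144274292e-05
```

```bash
python3 -m crank '[[[0.3,0,0],0,0],[[0.5,0,0],0,0],[[0.7,0,0],0,0],[[0.9,0,0],0,0],[[0.9,0,0],0,0]]'; python3 -c "
from h import *
s=env.state();print(s['tcp_pos'],s['force'],s['finger_gap'])"
```

```text
time: 45.28
tcp_pos: [0.5695, 0.2739, 0.1322]
eef_rot: [-0.0, 1.0, -0.0, -0.0]
force: [-1.9, -0.8, -0.3]
finger_gap: 0.0002
[0.5695 0.2739 0.1322] [-1.8517 -0.8013 -0.2605] 0.00017830167035662016
```

```bash
python3 -m crank '[[[0.2,0,0],0,0],[[0.4,0,0],0,0],[[0.6,0,0],0,0],[[0.6,0,0],0,0]]'; python3 -c "
from h import *
s=env.state();print(s['tcp_pos'],s['force'],s['finger_gap'])"
```

```text
time: 45.78
tcp_pos: [0.5731, 0.2741, 0.132]
eef_rot: [-0.001, 1.0, -0.0, -0.004]
force: [-10.9, 0.4, 4.5]
finger_gap: -0.0002
[0.5731 0.2741 0.132 ] [-10.9373   0.412    4.4531] -0.00019576832702093225
```

```bash
python3 -m crank '[[[0.3,0,0],0,0],[[0.5,0,0],0,0],[[0.5,0,0],0,0],[[0.5,0,0],0,0]]'; python3 -m crank '[[[-1.5,0,0],0,0],[[-4,0,0],0,0],[[-7,0,2],0,0],[[-9,0,8],0,30],[[-11,-2,14],0,60],[[-13,-3,20],0,60],[[-13,-3,20],0,60],[[-13,-3,20],0,60],[[-13,-3,20],0,60]]'; python3 - <<'E'
from h import *
s=env.state();C=cam("wrist",s)
a=vision.grab_frame("wrist")[:,:,::-1]; cv2.imwrite("pics/w11.png",cv2.resize(a,None,fx=1.42,fy=1.42))
P=np.array([.5577,.2745,.03])
for d in (.8,.85,.9,.95,1.0):
    an=d-.45; u=np.array([np.sin(an),0,np.cos(an)]); print(d,"knob",proj(C,P+.13*u)*1.42,"coltop down",proj(C,P+.094*u)*1.42,"coltop lifted10",proj(C,P+.104*u)*1.42)
O=np.array([0.5277,0.0845,0])
for j in (.5,.75,1):
    t=np.pi-.5+j; print(j,proj(C,O+[-.07+.07*np.cos(t),.19+.07*np.sin(t),.114])*1.42)
E
```

```text
time: 46.28
tcp_pos: [0.5742, 0.2741, 0.1317]
eef_rot: [-0.001, 1.0, -0.001, -0.009]
force: [-23.8, -1.4, 12.3]
finger_gap: -0.0
time: 47.4
tcp_pos: [0.4503, 0.2439, 0.3302]
eef_rot: [-0.0, 1.0, -0.001, -0.001]
force: [-0.3, 0.1, -0.8]
finger_gap: 0.0515
0.8 knob [[440.1038 490.4241]] coltop down [[436.7409 445.1907]] coltop lifted10 [[437.6236 457.0643]]
0.85 knob [[439.5657 495.594 ]] coltop down [[436.4056 449.0153]] coltop lifted10 [[437.2375 461.2767]]
0.9 knob [[439.01  500.195]] coltop down [[436.0567 452.499 ]] coltop lifted10 [[436.8364 465.0915]]
0.95 knob [[438.4397 504.2271]] coltop down [[435.6957 455.6369]] coltop lifted10 [[436.4223 468.5043]]
1.0 knob [[437.8578 507.6942]] coltop down [[435.3244 458.4261]] coltop lifted10 [[435.9974 471.5136]]
0.5 [[444.7744 155.4583]]
0.75 [[416.4095 159.0959]]
1 [[389.9274 169.7555]]
```

View pics/w11.png

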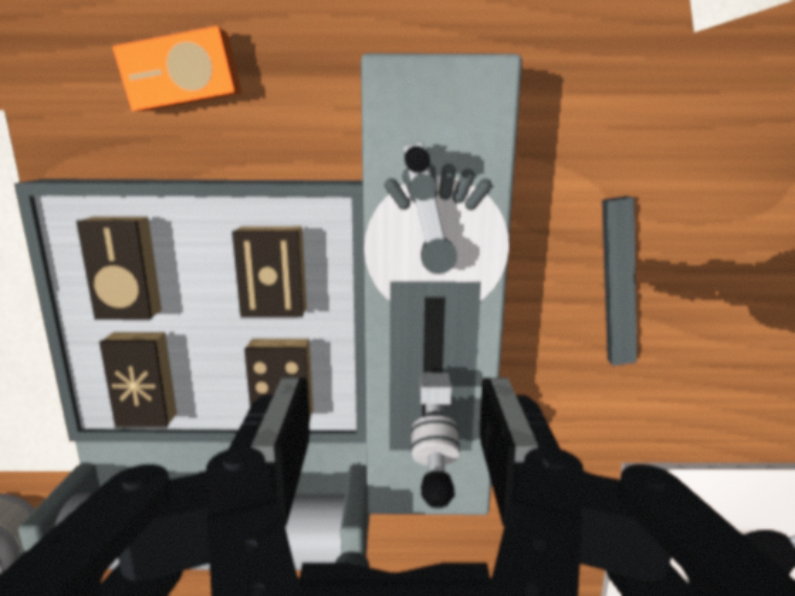

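```bash
python3 -m crank '[[[-1,-6,3],0,60],[[-2,-12,3],0,60],[[-3,-18,3],0,60],[[-4,-24,3],0,60],[[-5,-32,3],0,60],[[-5,-36,3],0,60],[[-5,-36,3],0,60],[[-5,-36,3],0,60]]'; python3 - <<'E'
from h import *
w=cv2.imread("pics/w11.png")
b=vision.grab_frame("scene")[:,:,::-1]; t=vision.grab_frame("top")[:,:,::-1].copy()
P=np.array([.5577,.2745,.03]); cv2.imwrite("pics/s12.png",b);cv2.imwrite("pics/t12.png",t)
for n,im in (("scene",b),("top",t)):
    C=cam(n); u=np.array([np.sin(.5),0,np.cos(.5)])
    k=proj(C,P+.12*u)[0]; x0,y0=(k-12).astype(int); g=im[y0:y0+24,x0:x0+24].max(2)
    m=(g<45).astype(np.uint8); nn,l,st,ce=cv2.connectedComponentsWithStats(m); i=1+np.argmax(st[1:,4]) if nn>1 else 0
    print(n,"obs",ce[i]+[x0,y0],st[i])
    for d in (.75,.85,.95): 
        u=np.array([np.sin(d-.45),0,np.cos(d-.45)]); print(d,proj(C,P+.12*u),proj(C,P+.094*u),proj(C,P+.07*u))
S=cam("scene"); k=proj(S,P+.1*u)[0].astype(int)
c1=cv2.resize(b[k[1]-50:k[1]+40,k[0]-30:k[0]+60][:, :],(540,540),interpolation=cv2.INTER_CUBIC)
k2=proj(cam("top"),P+.1*u)[0].astype(int)
c2=cv2.resize(t[k2[1]-35:k2[1]+55,k2[0]-20:k2[0]+23],(258,540),interpolation=cv2.INTER_CUBIC)
cv2.imwrite("pics/c12.png",np.hstack([c1,c2])); print(k,k2)
E
```

```text
time: 48.45
tcp_pos: [0.4004, -0.1159, 0.3611]
eef_rot: [-0.0, 1.0, 0.001, -0.001]
force: [-0.1, 0.5, -0.6]
finger_gap: 0.051
scene obs [363.8723 279.2128] [ 8  9  8  8 47]
0.75 [[370.4826 271.2873]] [[370.8283 276.7314]] [[371.1353 281.5671]]
0.85 [[367.6629 275.2857]] [[368.6669 279.8157]] [[369.557  283.8318]]
0.95 [[364.8692 279.5285]] [[366.5286 283.0785]] [[367.9976 286.2213]]
top obs [153.5254 162.9322] [ 9  9  8  9 59]
0.75 [[151.5486 169.4321]] [[154.1504 174.5587]] [[156.4582 179.1058]]
0.85 [[152.2268 165.9722]] [[154.6599 171.8783]] [[156.8234 177.1302]]
0.95 [[153.0103 162.8309]] [[155.2502 169.4316]] [[157.2478 175.3182]]
[366 282] [154 167]
```

View pics/c12.png

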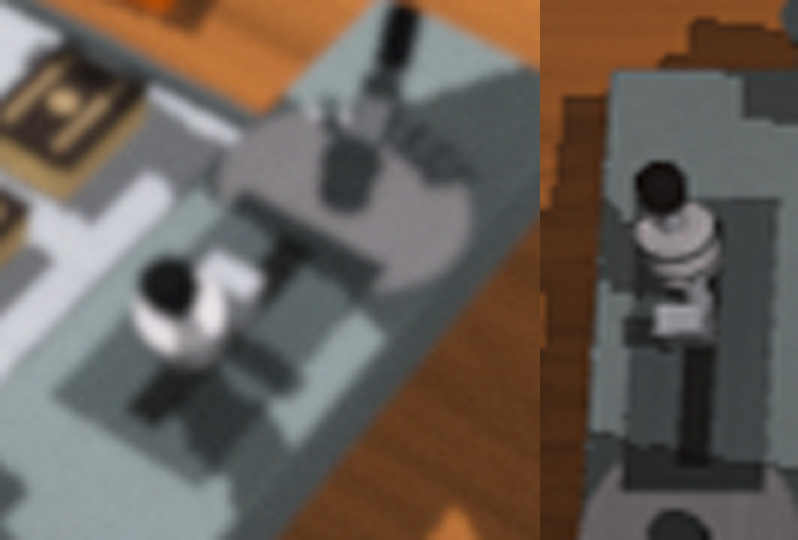

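```bash
python3 - <<'E'
from h import *
C=cam("wrist",{"eef_rot":[0,1,-.001,-.001],"tcp_pos":[.4503,.2439,.3302]}); T=cam("top")
w=cv2.imread("pics/w11.png"); P=np.array([.5577,.2745,.03]); t=cv2.imread("pics/t12.png")
u=np.array([np.sin(.5),0,np.cos(.5)]); e=np.array([np.cos(.5),0,-np.sin(.5)]); th=np.linspace(0,6.28,73)
ring=lambda r:P+r*u+.018*(np.outer(np.cos(th),e)+np.outer(np.sin(th),[0,1,0]))
for L in (0,.005,.01,.015):
    a=proj(C,ring(.07+L))[:,1]*1.42; b=proj(C,ring(.094+L))[:,1]*1.42
    c=proj(T,ring(.094+L))[:,1]; d=proj(T,ring(.07+L))[:,1]
    print(L,"wrist rows",a.min(),b.max(),"top rows",c.min(),d.max())
print("w11 col 420:",[(r,int(w[r,420].max())) for r in range(400,476,3)])
print("w11 col 452:",[(r,int(w[r,452].max())) for r in range(400,476,3)])
print("top col156:",[(r,int(t[r,156].max())) for r in range(156,188)])
s=env.state(); print(s["time"])
E
```

```text
0 wrist rows 413.95480547497255 466.2447832788415 top rows 165.0326952567875 179.79663380495745
0.005 wrist rows 419.90975682710035 472.5050690146365 top rows 163.77963163625216 178.58891258372904
0.01 wrist rows 425.9705518775437 478.87390906302846 top rows 162.51797072288642 177.3728696799696
0.015 wrist rows 432.14003783889297 485.3541516408621 top rows 161.2476237328371 176.14841878675003
w11 col 420: [(400, 148), (403, 128), (406, 96), (409, 92), (412, 92), (415, 96), (418, 153), (421, 167), (424, 128), (427, 186), (430, 205), (433, 207), (436, 196), (439, 125), (442, 158), (445, 210), (448, 218), (451, 210), (454, 212), (457, 205), (460, 201), (463, 181), (466, 162), (469, 161), (472, 163), (475, 159)]
w11 col 452: [(400, 76), (403, 68), (406, 55), (409, 59), (412, 59), (415, 56), (418, 69), (421, 84), (424, 67), (427, 92), (430, 110), (433, 111), (436, 102), (439, 67), (442, 90), (445, 136), (448, 188), (451, 204), (454, 205), (457, 170), (460, 129), (463, 149), (466, 160), (469, 160), (472, 158), (475, 153)]
top col156: [(156, 108), (157, 108), (158, 103), (159, 63), (160, 23), (161, 23), (162, 26), (163, 25), (164, 23), (165, 20), (166, 23), (167, 65), (168, 127), (169, 122), (170, 124), (171, 146), (172, 148), (173, 145), (174, 125), (175, 73), (176, 132), (177, 119), (178, 89), (179, 105), (180, 33), (181, 38), (182, 83), (183, 153), (184, 147), (185, 148), (186, 143), (187, 106)]
48.55
```

All checks agree, so I'm handing in.

```bash
python3 - <<'E'
from h import *
t=cv2.imread("pics/t12.png"); C=cam("top"); hsv=cv2.cvtColor(t,cv2.COLOR_BGR2HSV)
roi=np.zeros(t.shape[:2],bool); roi[165:238,184:268]=1
for r in rects((hsv[...,2]<75)&roi,C,0.053,40): print(r)
print(env.close_job())
E
```

```text
(array([265., 230.]), 0.4362, -0.0329, 47, 20, -0.3)
(array([261., 221.]), 0.4608, -0.0254, 106, 7, -23.1)
(array([204., 215.]), 0.4807, 0.1428, 70, 53, 1.8)
(array([229., 228.]), 0.4662, 0.0955, 207, 105, 89.4)
(array([204., 183.]), 0.5773, 0.1458, 68, 51, -0.5)
(array([244., 183.]), 0.5747, 0.0254, 78, 42, 0.2)
(array([229., 172.]), 0.5785, 0.0819, 252, 109, 89.5)
the job is handed in; nothing more can be done
None
```

The press is ready for a pull, and I handed the job in at about 48.6 s of the 208 s.

- **Steel bar:** it lies flat on the bench to the left of the press.
- **Lino blocks:** all four from the paper lie on the bed in a 2x2 grid, flat, face up and inside the rim.
- **Index lever:** it went from the second notch to the fourth. The thumb post sat within 1–2 px (enlarged picture) of where the fourth notch puts it.
- **Drive lever:** I lifted the collar about 10–12 mm and took the lever through the gate.
- **Other things:** the ink tin, the jar, the hand roller and the coloured look-alikes were not touched.

**What went wrong:** the grip lost the collar partway through the swing. The lever stood at about 0.57, past the gate, with the collar resting over the stop. I pushed it the rest of the way with shut fingers until it met the end stop at about 24 N.

**Last checks:**
- The knob matches the engaged position (0.95) to about 1 px in both the top and scene cameras.
- The collar's outline matches fully down in the wrist and top views.
- The final top-camera check picked out only three of the four blocks. The circle block's spot was covered by a dark patch I took to be the arm or its shadow. The wrist picture about a second earlier shows all four in place.

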